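# Load the long pin into the chain-press jig

### The arm

A 6-joint arm with a two-finger parallel gripper is mounted at the origin on the work surface. World frame = base frame: x ahead of the robot, y to its left, z up, the work surface at z = 0. Lengths are in m, angles in degrees, forces in N, time in s.
With the tool pointing down it reaches from about 0.275 to 0.875 m from the base axis. Payload 12.5 kg.
Tool frame: the origin (TCP) lies at the very end of the fingers, on their centre line; the grasp point (between the pads) lies arm.grip_depth behind it (arm.grip_depth is the distance from the TCP to the grasp point, in m); z points along the fingers, y is the direction in which the jaws open and shut (so a half turn about z gives the same grasp; the last joint's range is limited). The gripper opens to 85 mm and grips with 20 to 120 N. Pads are 22 mm wide; open, the fingers measure 114 mm over their backs; the gripper's body (76 mm by 85 mm) begins 54 mm behind the grasp point. The pads swing forward as they close: fully open they stand 13 mm farther back than shut.
Start: joints at [69.924, 20.094, 94.641, -0, 65.266, -4.847], TCP at [0.144, 0.531, 0.231] pointing down, gripper open.
Joint ranges: [-157.81, 157.81], [-45, 120.19], [0.68, 151.7], [-89.99, 269.99], [4.06, 180], [-164.3, 164.3]. Speed limits (degrees/s): [127.2, 127.2, 159.86, 180, 180, 180].

### API

Orientations are given as [roll, pitch, yaw] about the fixed x, y, z axes, in that order (R = Rz(yaw) Ry(pitch) Rx(roll)).
In Python, from cell import readout, eyes, job, arm gives the robot as it stands.
- The arm moves only by the tool step_arm, never from a script. Its argument "motion" is a list of rows, each an object with "claw": the finger opening in mm, from 0 to 85.4; "offset": the shift along the tool's x, y, z in units of 8 cm (1.0 is 8 cm), a list of three; "twist": the turn about the tool's z in units of 360 degrees (1.0 is 360 degrees). A call has exactly 5 rows; each row shifts and turns the pose as measured when the row begins, along the tool's axes as they then stand; what a row does not reach is not made up. A row lasts 1/10 s, in which the tool goes at most 50 mm and 8.59 degrees, less where a joint would pass 70% of its speed; a pose out of reach is approached as far as the arm can. A call with a number of a shift or a turn outside -1 to 1 is refused whole. A call with a gripper value outside its range is refused whole. The fingers move at their own pace and stop on an object; "force" is the grip in N (left out, the last holds). Time passes only in rows, so rows that do not move let the fingers close, or fill a call up. It gives the time, the measured TCP pose, the force and the opening at its end, in the units of the state.
- readout.get_obs(): the state, without advancing time (a new reading comes with each control period).
- eyes.camera(name): name is "scene" or "side" or "wrist"; returns the picture (400x640x3 uint8, red, green, blue); there is no depth.
- eyes.get_calibration(name): a dict with "fx", "fy", "cx", "cy" (pixels), "k1" (the pictures are not rectified: a ray, as slopes to the right and down, at radius r is drawn at 1 + k1 r^2 times it, then the intrinsics apply), "rvec" (rotation vector, rad) and "tvec" (3), from world to camera coordinates, as OpenCV has them; the wrist camera has in their place "T_tool_cam" (4x4, takes a point from camera to tool coordinates, whose origin is the TCP and whose axes are the flange's). Camera axes: x right, y down, z forward; pixel columns grow to the right and rows downward; lengths in m; the calibration is good to about 2 mm. A picture is of the moment at which its call begins: read the wrist's pose just before it. get_calibration takes no time and is no camera call.
- job.finish_job(): hands the job in, once; it reports no verdict.
The state is a dict: "time_s": time; "q": joint angles; "joint_velocities": joint speeds; "effort": joint torques, N m; "eef_pos": TCP position; "ee_rot": TCP orientation; "contact_force": force on the tool from outside, world axes, zero at the start; "ft_torque": the same for the moment, N m; "gripper_width": opening from 0.0 (shut) to 1.0 (fully open).
Only numpy, scipy, OpenCV 4.12 (cv2) and the standard library are available. Lean on these libraries where they do the work, as an engineer would, in place of code of your own. Each camera call takes 0.05 s, during which the arm holds its last target.

### The job

The short row of the blue pin jig already has its pin; the long row is still empty. Take the long pin from the rack (not the short look-alike), lay it gently in the open part of the empty V-groove, short of the clear guard, and let go of it; then slide it gently along the groove, in under the guard, until it is fully home, just touching the orange sprung stop, without bottoming the spring, and leave it there. Leave the other two pins, the can and the pliers where they are.

Things in the scene. Friction and masses are not known exactly. Their poses are not given: they have to be found in the camera images.
- long_pin_center (a point): centre of the long pin, a plain bright steel cylinder 100 mm long, 20 mm in diameter, about 245 g; its x axis is the pin's axis (either end may point either way). It starts in one of the rack's two notches, standing 16 mm proud of the rack's top (axis 6 mm above the top).
- spare_pin_center (a point): centre of the short look-alike pin lying in the other rack notch, steel, 70 mm long, 20 mm in diameter; x along its axis. To be left alone.
- loaded_pin_center (a point): centre of the short pin (70 mm long, 20 mm in diameter) already home in the short row's groove; x along its axis. To be left alone.
- rack: fixed black plastic pin rack, 130 x 151 x 25 mm high, origin at the centre of its underside, x along its two V-notches, which lie at y = +45 and -45 mm (90 mm apart).
- long_stop (a point): fixed point at the middle of the free face of the long row's sprung stop, where the centre of the pin's end comes to touch; x points along the groove into the stop (away from the robot), y across, z up. A pin in the groove lies level with its axis through this point; the long pin's centre is at x = -50 mm when home.
- long_buffer (a joint): how far the long row's sprung stop, an orange round buffer 18 mm in diameter before a yellow end plate, is pressed in along the groove, in m: 0 free, 0.008 bottomed; about 1.5 N per mm, damped. When the push ends it eases the pin back to the free position, to within 2 mm. Pressed more than 7 mm it counts as bottomed.
- vblock_long: the long row's fixed blue V-block, 190 x 50 mm, top 28 mm above its underside and 40 mm above the bench, 6 mm below a lying pin's axis. Origin at the centre of its underside, x along the 90 degree groove; free stop face at x = +85 mm, yellow end plate at x = 103 to 112 mm, its top 20 mm above the block's, open end at x = -95 mm. Thin yellow lines at x = -15 mm show where the pin's tail comes. The pin slides with friction of about 2 to 4 N.
- long_guard (a point): middle of the near edge of the long row's fixed clear guard, on its top face: the guard roofs the groove from here to the stop, 35 mm long, 50 mm wide; top 54 mm above the block's underside (26 mm above the block's top), underside 6 mm above a lying pin. x along the groove to the stop, z up.
- vblock_short: the short row's V-block, fixed beside the long one (90 mm between the grooves, on its left or its right), the same in size, groove, guard and sprung stop, its yellow lines 70 mm before the stop. Origin at the centre of its underside (12 mm above the bench), x along the groove; it is 190 mm long.
- can_center (a point): centre of a red drinks can standing on the bench, 66 mm in diameter, 120 mm high. To be left alone.
- pliers_center (a point): pliers lying flat on the bench, about 160 mm long, 70 mm wide, 14 mm thick; the point lies near their pivot, 7 mm above the bench, and x points to the jaws. To be left alone.
There are look-alikes about, which are no part of the job. What is shaped like the part that bears long_pin_center but red or yellow is not meant.

How it is judged (in metres and radians):
On the way:
1. the long pin lies still in the long row's groove, let go, wholly short of the clear guard (y of long_pin_center in the frame of long_stop between -0.003 and 0.003 m and z of long_pin_center in the frame of long_stop between -0.003 and 0.003 m and angle between the x axis of long_pin_center and the x axis of long_stop, either way round below 0.06 rad and linear speed of long_pin below 0.01 m/s and contact force between long_pin and the fingers below 0.1 N and x of long_pin_center in the frame of long_stop below -0.0855 m), for 0.2 s.
At the end, for the whole second after the job is handed in: The long pin lies in the long row's groove (axis within 3 mm sideways and in height and 0.06 rad of the groove's), its end within 3 mm of the free face of the sprung stop (or touching it), at rest and released (y of long_pin_center in the frame of long_stop between -0.003 and 0.003 m and z of long_pin_center in the frame of long_stop between -0.003 and 0.003 m and angle between the x axis of long_pin_center and the x axis of long_stop, either way round below 0.06 rad and linear speed of long_pin below 0.01 m/s and contact force between long_pin and the fingers below 0.1 N and x of long_pin_center in the frame of long_stop above -0.053 m).
It fails at once if the long pin is struck or pressed hard against the jig (over 60 N) (contact force between long_pin and vblock_long above 60 N or contact force between long_pin and vblock_short above 60 N).
It fails at once if the sprung stop is bottomed (pressed in more than 7 mm) (value of joint long_buffer above 0.007 m).
It fails at once if the long pin is dropped (falls free by more than about 1 cm) (linear speed of long_pin above 0.45 m/s and contact force between long_pin and the fingers below 0.1 N).
It fails at once if another pin is disturbed: the loaded one moved by more than 6 mm or the spare one by more than 15 mm (distance of loaded_pin_center from where it was at the start of the episode above 0.006 m or distance of spare_pin_center from where it was at the start of the episode above 0.015 m).
It fails at once if the can or the pliers are moved by more than 20 mm (distance of any of can_center, pliers_center from where it was at the start of the episode above 0.02 m).
It also fails if it takes over 48 s, if anything falls off the work surface, if the arm or the gripper's body presses on something with over 40 N, if the wrist force passes 120 N, or if a joint passes its speed limit or range.

## Working session

There is one attempt and no reset: what is moved stays moved. The work goes in short steps, Python scripts to look and compute and a tool call to move; the robot and the scene stay as the last step left them, time stands still between calls to the robot, and variables do not carry over. Pictures are saved under pics/ and viewed, and the job is handed in when it is done.

Besides the shell and the picture viewer there is one more tool, called after "Emit:" by a JSON object that holds its "method" and its "body". step_arm: Moves the arm, as the interface text tells. Its arguments: {"type":"object","properties":{"motion":{"type":"array","items":{"type":"object","properties":{"claw":{"type":"number"},"offset":{"type":"array","items":{"type":"number","minimum":-1,"maximum":1}},"twist":{"type":"number","minimum":-1,"maximum":1}}}},"force":{"type":"number"}},"required":["motion"]}

```bash
ls; mkdir -p pics; python3 - <<'E'
from cell import readout, eyes, job, arm
import cv2
print(readout.get_obs()); print(arm.grip_depth)
for n in ["scene","side","wrist"]:
    cv2.imwrite(f"pics/{n}0.png",eyes.camera(n)[:,:,::-1]); print(n,eyes.get_calibration(n))
E
```

```text
pics
{'time_s': 0.0, 'q': array([ 6.99231022e+01,  2.01251014e+01,  9.46789018e+01, -1.62307790e-03,
        6.52643570e+01, -4.84954944e+00]), 'joint_velocities': array([-0.05014128, -0.00354729,  0.03728505,  0.02559442,  0.01072909,
       -0.01012859]), 'effort': array([-2.57273623e-04, -5.06111956e+01, -2.91393381e+01, -1.84494284e-04,
        4.71205101e-03,  2.83932656e-05]), 'eef_pos': array([0.14434285, 0.5303664 , 0.23073817]), 'ee_rot': array([-1.79931760e+02, -4.31106763e-03,  1.64773329e+02]), 'contact_force': array([ 0.02526809, -0.42802242,  0.4955747 ]), 'ft_torque': array([ 0.01601138, -0.00790769,  0.01945382]), 'gripper_width': 1.00432350922346}
0.0187
scene {'fx': 410.44359405395767, 'fy': 410.44359405395767, 'cx': 318.3577360493952, 'cy': 201.70031891539864, 'k1': -0.06861379624093282, 'rvec': array([ 2.11553386,  1.35191476, -0.50205056]), 'tvec': array([-0.11199503, -0.39204391,  1.5328763 ])}
side {'fx': 449.6499044559209, 'fy': 449.6499044559209, 'cx': 325.03644543458586, 'cy': 201.93237219341174, 'k1': -0.029431443124027103, 'rvec': array([ 0.28602705, -2.81753404,  1.18797473]), 'tvec': array([0.50554518, 0.23240707, 0.91566041])}
wrist {'fx': 302.4549851938491, 'fy': 302.4549851938491, 'cx': 322.9408385173071, 'cy': 195.90528408952642, 'k1': -0.05865654815686858, 'T_tool_cam': array([[ 1.08445457e-03, -9.45736819e-01, -3.24931828e-01,
         8.48299729e-02],
       [ 9.99998680e-01,  1.41864279e-03, -7.91580130e-04,
        -1.06384644e-03],
       [ 1.20958867e-03, -3.24930541e-01,  9.45737109e-01,
        -1.43568461e-01],
       [ 0.00000000e+00,  0.00000000e+00,  0.00000000e+00,
         1.00000000e+00]])}
```

View pics/scene0.png

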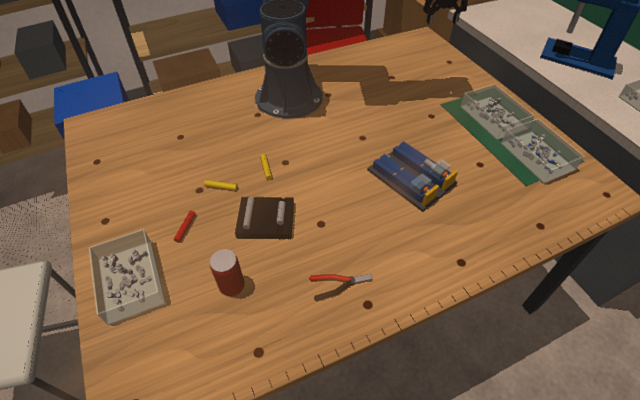

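View pics/side0.png

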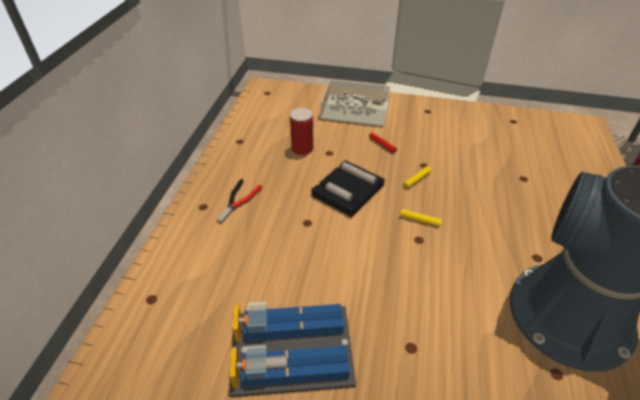

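View pics/wrist0.png

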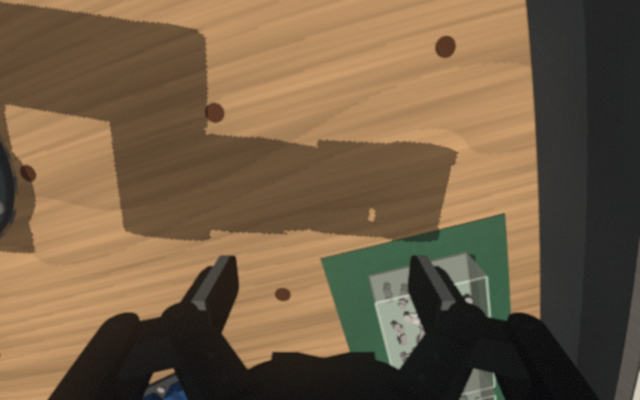

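```bash
cat > h.py <<'E'
import numpy as np, cv2
from scipy.spatial.transform import Rotation as Ro
def ray(cal,uv,T=None):
    """origin, dir in world"""
    x=(uv[0]-cal['cx'])/cal['fx']; y=(uv[1]-cal['cy'])/cal['fy']
    rd=np.hypot(x,y); r=rd
    for _ in range(20): r=rd/(1+cal['k1']*r*r)
    s=r/rd if rd>0 else 1
    d=np.array([x*s,y*s,1.])
    if T is None:
        R=cv2.Rodrigues(cal['rvec'])[0]; o=-R.T@cal['tvec']; return o,R.T@d
    return T[:3,3],T[:3,:3]@d
def onz(od,z):
    o,d=od; return o+d*(z-o[2])/d[2]
def toolT(obs,cal):
    T=np.eye(4);T[:3,:3]=Ro.from_euler('xyz',obs['ee_rot'],degrees=True).as_matrix();T[:3,3]=obs['eef_pos']
    return T@cal['T_tool_cam']
def proj(cal,P,T=None):
    if T is None: p=cv2.Rodrigues(cal['rvec'])[0]@P+cal['tvec']
    else:
        Ti=np.linalg.inv(T); p=Ti[:3,:3]@P+Ti[:3,3]
    a=p[:2]/p[2]; a=a*(1+cal['k1']*(a@a)); return a*[cal['fx'],cal['fy']]+[cal['cx'],cal['cy']]
E
python3 - <<'E'
import cv2,numpy as np
s=cv2.imread('pics/scene0.png');d=cv2.imread('pics/side0.png')
f=lambda im,x,y,w,h:cv2.resize(im[y:y+h,x:x+w],(400,300),interpolation=cv2.INTER_CUBIC)
cv2.imwrite('pics/crop0.png',np.vstack([np.hstack([f(s,225,185,80,60),f(s,362,133,100,75)]),np.hstack([f(d,300,150,100,75),f(d,222,295,140,105)])]))
E
```

```text
(no output)
```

View pics/crop0.png

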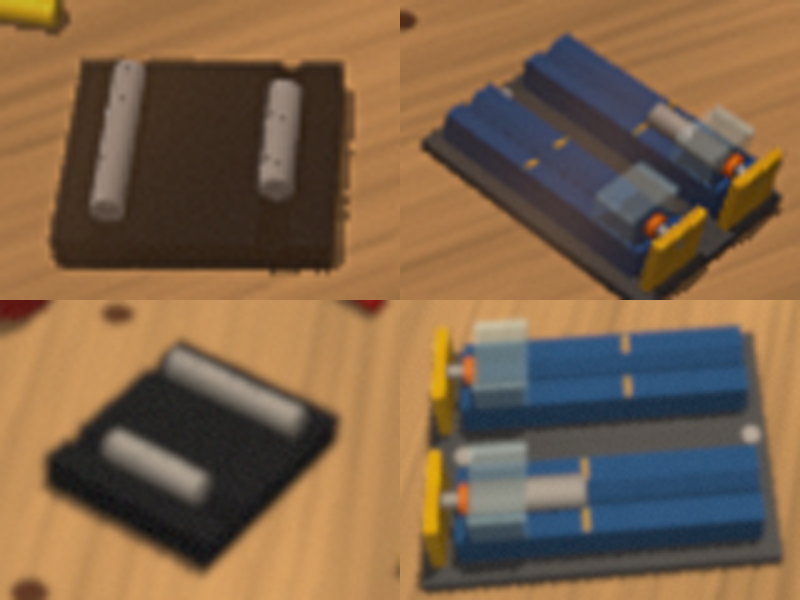

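```bash
python3 - <<'E'
from h import *
from cell import eyes
S=eyes.get_calibration('scene');D=eyes.get_calibration('side')
def s(u,v,z): return onz(ray(S,(225+u/5,185+v/5)),z)
def d(u,v,z): return onz(ray(D,(300+u/4,150+(v-300)/4)),z)
print('long scene',s(128,68,.036),s(107,208,.031)); print('long side',d(172,362,.036),d(297,420,.036))
print('short scene',s(284,85,.036),s(275,190,.031)); print('short side',d(112,443,.036),d(200,487,.036))
def s2(u,v,z): return onz(ray(S,(362+(u-400)/4,133+v/4)),z)
def d2(u,v,z): return onz(ray(D,(222+(u-400)/400*140,295+(v-300)/300*105)),z)
print('lines long scene',s2(533,162,.04),s2(560,143,.04)); print('lines long side',d2(625,343,.04),d2(629,386,.04))
print('lines short scene',s2(641,128,.04)); print('side',d2(585,466,.04),d2(587,520,.04))
print('buffer',s2(655,225,.046),d2(468,370,.046))
print('block open end top corners side',d2(740,330,.04),d2(747,380,.04))
# base check
for n,p in (('scene',S),('side',D)): print(proj(p,np.array([0,0,0.])))
print('can',onz(ray(S,(229,290)),0),'pliers',onz(ray(S,(345,280)),0), onz(ray(D,(243,200)),0))
E
```

```text
long scene [ 0.44860433 -0.29453126  0.036     ] [ 0.5343224  -0.33609652  0.031     ]
long side [ 0.53428437 -0.33197744  0.036     ] [ 0.4457121  -0.29121759  0.036     ]
short scene [ 0.49800108 -0.21861679  0.036     ] [ 0.56133052 -0.24910779  0.031     ]
short side [ 0.55787594 -0.24514306  0.036     ] [ 0.49688394 -0.21671343  0.036     ]
lines long scene [0.5408687  0.12684239 0.04      ] [0.53246714 0.15579382 0.04      ]
lines long side [0.53945628 0.12329855 0.04      ] [0.52911784 0.15476412 0.04      ]
lines short scene [0.54487138 0.22044842 0.04      ]
side [0.54314278 0.21575437 0.04      ] [0.53284637 0.24988845 0.04      ]
buffer [0.63604066 0.16952101 0.046     ] [0.63574681 0.16838837 0.046     ]
block open end top corners side [0.46439802 0.09724369 0.04      ] [0.45310111 0.13448066 0.04      ]
[288.51547264  97.23606561]
[570.59469439 314.81936267]
can [ 0.68035977 -0.43507443  0.        ] pliers [ 0.77651342 -0.15948297  0.        ] [ 7.67826743e-01 -1.86069310e-01 -1.11022302e-16]
```

Emit:
{"method": "step_arm", "body": {"motion": [{"claw": 85,"offset": [-0.38,-0.49,0],"twist": 0},{"claw": 85,"offset": [-0.38,-0.49,0],"twist": 0},{"claw": 85,"offset": [-0.38,-0.49,0],"twist": 0},{"claw": 85,"offset": [-0.38,-0.49,0],"twist": 0},{"claw": 85,"offset": [-0.38,-0.49,0],"twist": 0}], "force": 40}}

```text
time_s: 0.65
eef_pos: [0.2388, 0.3003, 0.2291]
ee_rot: [-179.9, -0.0, 165.2]
contact_force: [1.1, 0.5, 0.6]
gripper_width: 0.996
```

Emit:
{"method": "step_arm", "body": {"motion": [{"claw": 85,"offset": [-0.38,-0.49,0],"twist": 0},{"claw": 85,"offset": [-0.38,-0.49,0],"twist": 0},{"claw": 85,"offset": [-0.38,-0.49,0],"twist": 0},{"claw": 85,"offset": [-0.38,-0.49,0],"twist": 0},{"claw": 85,"offset": [-0.38,-0.49,0],"twist": 0}]}}

```text
time_s: 1.15
eef_pos: [0.3342, 0.069, 0.2299]
ee_rot: [180.0, 0.1, 165.3]
contact_force: [2.0, 0.8, -0.4]
gripper_width: 0.996
```

Emit:
{"method": "step_arm", "body": {"motion": [{"claw": 85,"offset": [-0.38,-0.49,0],"twist": 0},{"claw": 85,"offset": [-0.38,-0.49,0],"twist": 0},{"claw": 85,"offset": [-0.38,-0.49,0],"twist": 0},{"claw": 85,"offset": [-0.38,-0.49,0],"twist": 0},{"claw": 85,"offset": [-0.38,-0.49,0],"twist": 0}]}}

```text
time_s: 1.65
eef_pos: [0.4294, -0.1625, 0.2308]
ee_rot: [180.0, 0.3, 165.2]
contact_force: [1.1, 0.4, -0.3]
gripper_width: 0.996
```

Emit:
{"method": "step_arm", "body": {"motion": [{"claw": 85,"offset": [-0.38,-0.5,0],"twist": 0},{"claw": 85,"offset": [-0.38,-0.5,0],"twist": 0},{"claw": 85,"offset": [-0.38,-0.5,0],"twist": 0},{"claw": 85,"offset": [0,0,0.4],"twist": 0.014},{"claw": 85,"offset": [0,0,0.4],"twist": 0.014}]}}

```text
time_s: 2.15
eef_pos: [0.4881, -0.3088, 0.1676]
ee_rot: [-180.0, 0.7, 154.5]
contact_force: [-0.2, -0.1, -0.7]
gripper_width: 0.997
```

```bash
cat > look.py <<'E'
import sys
from h import *
from cell import readout,eyes
import pickle
o=readout.get_obs(); im=eyes.camera('wrist'); c=eyes.get_calibration('wrist')
cv2.imwrite(f'pics/{sys.argv[1]}.png',im[:,:,::-1]); pickle.dump((o,c),open(f'pics/{sys.argv[1]}.pkl','wb'))
print(o['eef_pos'],o['ee_rot'],o['q'],o['time_s'])
E
python3 look.py w1
```

```text
[ 0.48814713 -0.30880694  0.16762513] [-179.97666048    0.69705934  154.54351895] [ -36.98889974   26.71204818   94.468948      0.13716163   58.13142339
 -101.60399537] 2.15
```

View pics/w1.png

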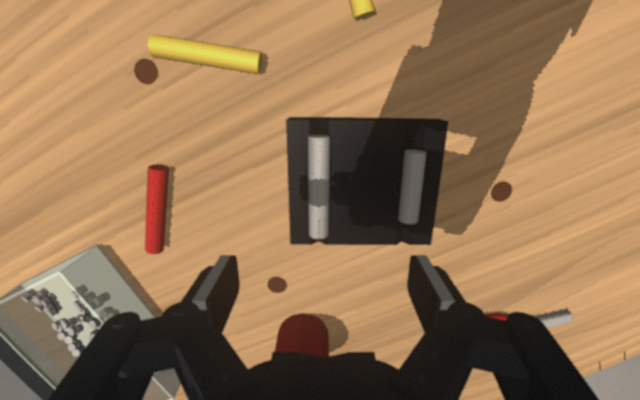

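```bash
python3 - <<'E'
from h import *
import pickle
o,c=pickle.load(open('pics/w1.pkl','rb')); T=toolT(o,c)
im=cv2.imread('pics/w1.png'); g=cv2.cvtColor(im,cv2.COLOR_BGR2GRAY)
m=((g>90)).astype(np.uint8); m[:,:298]=0;m[:,436:]=0;m[:125]=0;m[240:]=0
hsv=cv2.cvtColor(im,cv2.COLOR_BGR2HSV); print([g[v,300:340:3].tolist() for v in (136,150,190,220,236)])
m=((g>60)).astype(np.uint8); m[:,:300]=0;m[:,340:]=0;m[:130]=0;m[240:]=0
ys,xs=np.where(m); 
for lo,hi in((140,150),(160,172),(205,215),(225,234)):
    l=np.median([xs[ys==v].min() for v in range(lo,hi)]);r=np.median([xs[ys==v].max() for v in range(lo,hi)])
    print(lo,l,r,onz(ray(c,((l+r+1)/2,(lo+hi-1)/2),T),.033))
print(ys.min(),ys.max())
A=onz(ray(c,(318,ys.min()),T),.038);B=onz(ray(c,(318,ys.max()+1),T),.036);print(A,B,(A+B)/2,np.linalg.norm(A-B),np.degrees(np.arctan2(*(B-A)[1::-1])))
A=onz(ray(c,(413,150),T),.038);B=onz(ray(c,(409,224),T),.036);print('short',np.linalg.norm(A-B))
E
```

```text
[[58, 54, 55, 87, 89, 86, 85, 89, 85, 80, 48, 48, 50, 48], [54, 53, 53, 124, 152, 179, 186, 175, 153, 117, 50, 46, 48, 48], [39, 32, 35, 74, 92, 96, 96, 99, 94, 79, 36, 30, 29, 30], [49, 47, 46, 112, 161, 178, 153, 156, 128, 91, 37, 43, 43, 40], [47, 45, 46, 77, 155, 172, 159, 155, 127, 70, 42, 41, 42, 44]]
140 307.0 329.0 [ 0.45192218 -0.29781752  0.033     ]
160 307.0 329.0 [ 0.46978148 -0.30639936  0.033     ]
205 308.0 328.0 [ 0.51000834 -0.32573836  0.033     ]
225 308.0 328.0 [ 0.52924094 -0.33498838  0.033     ]
135 239
[ 0.44328104 -0.29407503  0.038     ] [ 0.53888947 -0.34014258  0.036     ] [ 0.49108525 -0.3171088   0.037     ] 0.10614701874328358 -25.72642474571885
short 0.07514691120268323
```

Emit:
{"method": "step_arm", "body": {"motion": [{"claw": 50,"offset": [-0.06,-0.06,0.3],"twist": 0},{"claw": 50,"offset": [0,0,0.4],"twist": 0},{"claw": 50,"offset": [0,0,0.4],"twist": 0},{"claw": 50,"offset": [0,0,0.15],"twist": 0},{"claw": 50,"offset": [0,0,0],"twist": 0}]}}

```text
time_s: 2.7
eef_pos: [0.4893, -0.3139, 0.0608]
ee_rot: [179.9, 0.2, 154.7]
contact_force: [1.2, 0.3, -0.2]
gripper_width: 0.587
```

```bash
python3 look.py w2
```

```text
[ 0.48926083 -0.31391204  0.06079382] [179.93153291   0.21534849 154.67171511] [ -37.32362129   35.87184028   97.03751348    0.15303273   46.89433149
 -102.09984799] 2.7
```

View pics/w2.png

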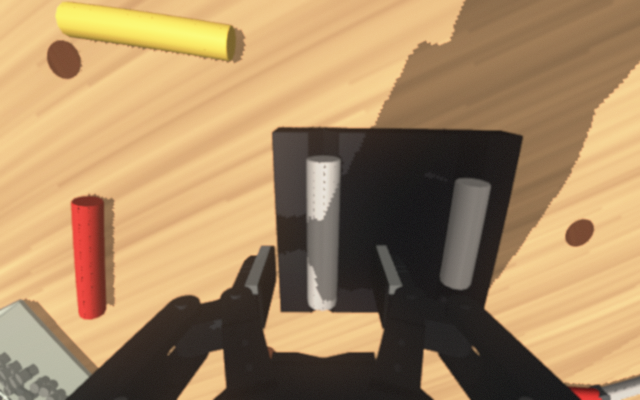

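```bash
python3 - <<'E'
from h import *
import pickle
o,c=pickle.load(open('pics/w2.pkl','rb')); T=toolT(o,c)
g=cv2.imread('pics/w2.png',0)
Tt=np.linalg.inv(T@np.linalg.inv(c['T_tool_cam']))
for v in (165,175,200,240,270,295):
    r=g[v,300:350].astype(int); w=np.where(r>60)[0]; l,h=300+w.min(),301+w.max()
    P=onz(ray(c,((l+h)/2,v),T),.034); print(v,l,h,P,(Tt@np.r_[P,1])[:3])
A=onz(ray(c,(323,157),T),.038);B=onz(ray(c,(321,309),T),.036);print((Tt@np.r_[A,1])[:3],(Tt@np.r_[B,1])[:3])
E
```

```text
165 300 341 [ 0.4475898  -0.29722512  0.034     ] [ 0.04490438 -0.00277603  0.02662193]
175 300 341 [ 0.45296535 -0.29977916  0.034     ] [ 0.03895298 -0.0027849   0.02664429]
200 300 340 [ 0.46680537 -0.30668687  0.034     ] [ 0.02348835 -0.00310782  0.02670203]
240 307 339 [ 0.49174018 -0.31646918  0.034     ] [-0.00323424 -0.00128269  0.02680465]
270 306 338 [ 0.51130064 -0.32642188  0.034     ] [-0.02517204 -0.0019107   0.02688635]
295 306 337 [ 0.52901338 -0.33518036  0.034     ] [-0.04492885 -0.00224975  0.02696021]
[ 0.0504018  -0.00133982  0.02260296] [-0.05500008 -0.00258637  0.02499764]
```

Emit:
{"method": "step_arm", "body": {"motion": [{"claw": 50,"offset": [-0.02,-0.02,0.1],"twist": 0.002},{"claw": 50,"offset": [0,0,0.15],"twist": 0},{"claw": 50,"offset": [0,0,0.12],"twist": 0},{"claw": 50,"offset": [0,0,0.05],"twist": 0},{"claw": 50,"offset": [0,0,0],"twist": 0}]}}

```text
time_s: 3.25
eef_pos: [0.4927, -0.3178, 0.0297]
ee_rot: [-180.0, 0.6, 154.0]
contact_force: [-0.4, -0.0, -0.8]
gripper_width: 0.587
```

Emit:
{"method": "step_arm", "body": {"motion": [{"claw": 50,"offset": [0,0,0.035],"twist": 0},{"claw": 50,"offset": [0,0,0],"twist": 0},{"claw": 30,"offset": [0,0,0],"twist": 0},{"claw": 24,"offset": [0,0,0],"twist": 0},{"claw": 24,"offset": [0,0,0],"twist": 0}], "force": 40}}

```text
time_s: 3.75
eef_pos: [0.4931, -0.3181, 0.0274]
ee_rot: [-180.0, 0.7, 154.0]
contact_force: [-1.3, 0.3, 0.3]
gripper_width: 0.282
```

```bash
python3 look.py w3
```

```text
[ 0.49306232 -0.31810053  0.02743367] [-179.97711961    0.69279918  153.96137343] [ -37.42529652   39.1933754    96.98462873    0.16722979   43.13843649
 -101.50787777] 3.75
```

View pics/w3.png

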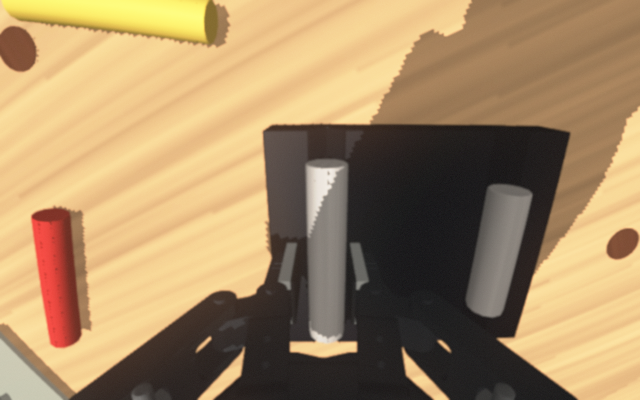

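Emit:
{"method": "step_arm", "body": {"motion": [{"claw": 20,"offset": [0,0,0],"twist": 0},{"claw": 16,"offset": [0,0,0],"twist": 0},{"claw": 12,"offset": [0,0,0],"twist": 0},{"claw": 12,"offset": [0,0,0],"twist": 0},{"claw": 12,"offset": [0,0,0],"twist": 0}], "force": 60}}

```text
time_s: 4.3
eef_pos: [0.4938, -0.3165, 0.0279]
ee_rot: [179.9, 0.7, 153.9]
contact_force: [0.3, 1.5, -0.3]
gripper_width: 0.205
```

Emit:
{"method": "step_arm", "body": {"motion": [{"claw": 12,"offset": [0,0,-0.05],"twist": 0},{"claw": 12,"offset": [0,0,-0.15],"twist": 0},{"claw": 12,"offset": [0,0,-0.2],"twist": 0},{"claw": 12,"offset": [0,0,-0.2],"twist": 0},{"claw": 12,"offset": [0,0,0],"twist": 0}]}}

```text
time_s: 4.8
eef_pos: [0.4927, -0.3165, 0.0792]
ee_rot: [179.9, 0.6, 153.9]
contact_force: [-0.6, 0.3, -1.9]
gripper_width: 0.2
```

```bash
python3 look.py w4
```

```text
[ 0.49270549 -0.31648775  0.07922308] [179.89744059   0.62755881 153.91909909] [ -37.3703598    34.44755898   96.27076167    0.29746298   48.68672193
 -101.48523862] 4.8
```

View pics/w4.png

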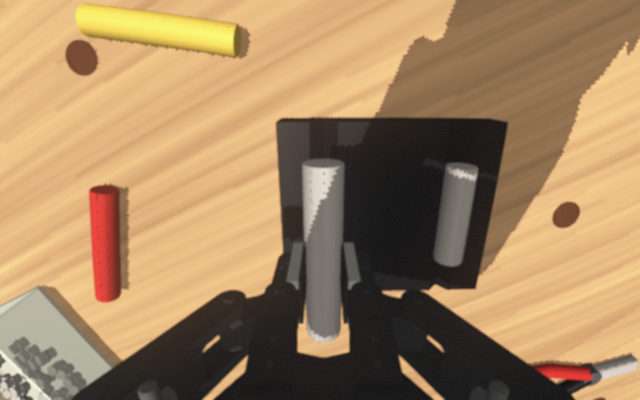

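```bash
python3 - <<'E'
from h import *
import pickle
for n in('w3','w4'):
    o,c=pickle.load(open(f'pics/{n}.pkl','rb')); T=c['T_tool_cam']
    g=cv2.imread(f'pics/{n}.png',0); print([(v,int(g[v,324])) for v in list(range(154,172,1))+list(range(326,346,2))])
    for v in (175,200,240): 
        r=g[v,290:360].astype(int); print(v,r[::3])
    z0=-.0035
    for x in (.053,.050,.047): print(x,proj(c,np.array([x,0,z0+.01]),T),proj(c,np.array([x,0,z0-.01]),T),'far',proj(c,np.array([x-.1,0,z0-.01]),T),proj(c,np.array([x-.1,0,z0]),T))
E
```

```text
[(154, 49), (155, 48), (156, 46), (157, 53), (158, 67), (159, 89), (160, 104), (161, 108), (162, 110), (163, 112), (164, 111), (165, 112), (166, 113), (167, 140), (168, 191), (169, 226), (170, 233), (171, 234), (326, 130), (328, 130), (330, 131), (332, 131), (334, 132), (336, 184), (338, 224), (340, 225), (342, 221), (344, 217)]
175 [ 75  74  74  71  69 101 177 198 218 228 230 232 232 226 231 207 132 126
 117  85  38  41  36  37]
200 [ 72  71  70  71  67  86 169 196 216 227 227 169 131 136 135 132 130 123
 113  74  37  37  33  35]
240 [ 48  45  45  46  43  43  99 115 123 128 132 130 133 135 134 129 126 119
 105  46  35  35  33  32]
0.053 [325.64694897 158.36030772] [325.97267611 167.76535572] far [325.14645758 343.62287539] [325.05513281 330.46370725]
0.05 [325.62390286 164.18800209] [325.94385032 174.35307087] far [325.12581288 347.70151096] [325.0362861  334.42758743]
0.047 [325.60102206 169.94603037] [325.91526587 180.84928573] far [325.10538897 351.72209639] [325.01762705 338.33883886]
[(154, 41), (155, 44), (156, 45), (157, 52), (158, 68), (159, 84), (160, 91), (161, 96), (162, 
[... 203 characters left out ...]
), (342, 196), (344, 195)]
175 [ 69  67  66  62 107 164 183 200 211 215 219 211 220 211 181 129 111 102
  57  34  34  32  31  30]
200 [ 64  65  66  64  89 159 180 186 212 214 162 128 124 121 118 114 108  97
  48  31  33  29  29  31]
240 [ 53  52  58  57  58 132 112 113 117 119 117 117 122 121 117 112 104  88
  35  31  31  27  29  29]
0.053 [325.64424258 158.36294899] [325.96944319 167.76816644] far [325.14468907 343.62332946] [325.05350774 330.46429331]
0.05 [325.62123913 164.19055841] [325.94067011 174.355773  ] far [325.12407983 347.7019259 ] [325.03469362 334.42813623]
0.047 [325.59840058 169.94850364] [325.91213778 180.85188206] far [325.10369093 351.72247355] [325.01606678 338.33935156]
```

Emit:
{"method": "step_arm", "body": {"motion": [{"claw": 12,"offset": [0,0,-0.4],"twist": 0},{"claw": 12,"offset": [0.1,0.25,-0.4],"twist": 0},{"claw": 12,"offset": [0.2,0.5,-0.1],"twist": 0},{"claw": 12,"offset": [0.2,0.5,0],"twist": 0},{"claw": 12,"offset": [0.2,0.5,0],"twist": 0}]}}

```text
time_s: 5.35
eef_pos: [0.5017, -0.165, 0.15]
ee_rot: [179.9, 0.4, 153.5]
contact_force: [1.3, 0.1, -3.1]
gripper_width: 0.204
```

Emit:
{"method": "step_arm", "body": {"motion": [{"claw": 12,"offset": [0.2,0.5,0],"twist": 0},{"claw": 12,"offset": [0.2,0.5,0],"twist": 0},{"claw": 12,"offset": [0.2,0.5,0],"twist": 0},{"claw": 12,"offset": [0.2,0.5,0],"twist": 0},{"claw": 12,"offset": [0.2,0.5,0],"twist": 0}]}}

```text
time_s: 5.85
eef_pos: [0.5173, 0.0582, 0.1476]
ee_rot: [179.9, 0.3, 153.4]
contact_force: [2.1, 0.4, -2.8]
gripper_width: 0.206
```

Emit:
{"method": "step_arm", "body": {"motion": [{"claw": 12,"offset": [0,0,0],"twist": -0.023},{"claw": 12,"offset": [0,0,0],"twist": -0.023},{"claw": 12,"offset": [0,0,0],"twist": -0.023},{"claw": 12,"offset": [0,0,0],"twist": -0.023},{"claw": 12,"offset": [0,0,0],"twist": -0.023}]}}

```text
time_s: 6.35
eef_pos: [0.5151, 0.0647, 0.1442]
ee_rot: [-180.0, -0.0, -163.8]
contact_force: [-0.3, -1.0, -2.1]
gripper_width: 0.204
```

Emit:
{"method": "step_arm", "body": {"motion": [{"claw": 12,"offset": [-0.25,0.42,0],"twist": 0},{"claw": 12,"offset": [-0.25,0.42,0],"twist": 0},{"claw": 12,"offset": [0,0,0],"twist": 0},{"claw": 12,"offset": [0,0,0],"twist": 0},{"claw": 12,"offset": [0,0,0],"twist": 0}]}}

```text
time_s: 6.85
eef_pos: [0.5335, 0.1418, 0.141]
ee_rot: [180.0, -0.3, -163.4]
contact_force: [0.8, -0.3, -2.4]
gripper_width: 0.202
```

```bash
python3 look.py w5
```

```text
[0.5334751  0.1417932  0.14099448] [ 179.98769933   -0.30874922 -163.39047078] [ 1.00633671e+01  2.67374088e+01  9.88728617e+01 -2.81551831e-02
  5.46978713e+01 -9.65297967e+01] 6.85
```

View pics/w5.png

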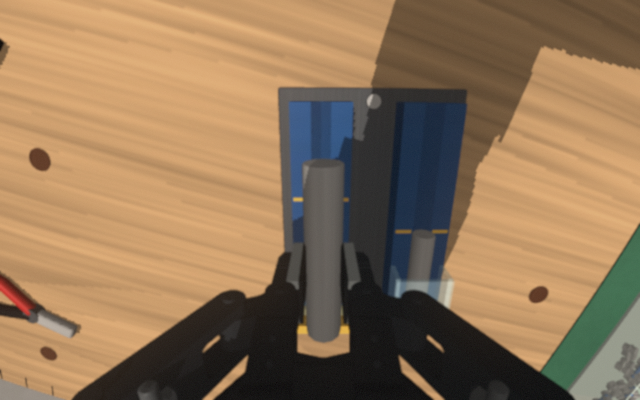

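```bash
python3 - <<'E'
from h import *
import pickle
o,c=pickle.load(open('pics/w5.pkl','rb')); T=toolT(o,c); Ti=np.linalg.inv(T@np.linalg.inv(c['T_tool_cam']))
im=cv2.imread('pics/w5.png'); cv2.imwrite('pics/w5c.png',cv2.resize(im[85:285,270:470],(800,600),interpolation=cv2.INTER_CUBIC)[:, :])
b=im[:,:,0].astype(int)-im[:,:,2]
for v in (106,115,125,140,150,185,190,210,230):
    w=np.where(b[v,280:375]>35)[0]; l,r=280+w.min(),281+w.max()
    L=onz(ray(c,(l,v),T),.04);R=onz(ray(c,(r,v),T),.04)
    print(v,l,r,(Ti@np.r_[L,1])[:2],(Ti@np.r_[R,1])[:2],np.linalg.norm(L-R))
    print(b[v,l:r:3])
for p in((298,200),(344,200),(321,102)): P=onz(ray(c,p,T),.04);print(p,P,(Ti@np.r_[P,1])[:2])
E
```

```text
106 289 353 [ 0.07547914 -0.02713017] [0.07552294 0.02286769] 0.04999788462974301
[52 75 74 74 75 73 76 65 47 48 47 56 58 58 69 77 77 77 76 76 78 63]
115 289 353 [ 0.06861319 -0.02734315] [0.06865903 0.02307026] 0.050413432537545905
[45 72 73 74 73 75 76 65 46 47 49 58 57 59 71 78 77 77 77 77 77 55]
125 290 353 [ 0.06085483 -0.02679088] [0.06090453 0.02330217] 0.050093077681947394
[61 73 74 76 76 76 76 58 51 51 52 59 61 58 76 80 78 78 78 77 78]
140 290 351 [ 0.0489527  -0.02716059] [0.04900031 0.02204922] 0.04920983775301588
[51 74 75 76 74 77 77 59 50 51 55 59 61 63 78 78 79 79 49 41 41]
150 290 351 [ 0.04082909 -0.02741735] [0.04087939 0.02228412] 0.049701497059329545
[41 71 71 72 72 74 73 58 49 50 55 61 61 63 76 77 75 46 39 39 38]
185 291 349 [ 0.01108209 -0.02753966] [0.01113928 0.021477  ] 0.049016700077826096
[ 39  69  71  70  -1 -11 -11 -12 -10 -10 -10 -10 -10 -10 -10  -9  -9  -5
  35  41]
190 292 349 [ 0.00665204 -0.02683196] [0.00671007 0.02160253] 0.04843453196926977
[ 59  71  71  61  -9 -10 -11 -10 -10 -10 -10 -10 -10 -10  -9  -8  -8   6
  40]
210 292 348 [-0.01157179 -0.02741076] [-0.0115082   0.02125647] 0.04866728017410135
[ 46  68  68  65  -4 -11 -12 -10 -11 -11  -9 -10  -9 -10  -9  -8  -7  13
  40]
230 345 348 [-0.03059119  0.01912548] [-0.0305908   0.02179613] 0.0026706415858751852
[41]
(298, 200) [0.54147522 0.1212907  0.04      ] [-0.00234992 -0.02195553]
(344, 200) [0.53013218 0.15914509 0.04      ] [-0.00230076  0.01756177]
(321, 102) [0.45835672 0.11719093 0.04      ] [ 0.0784712  -0.00212509]
```

View pics/w5c.png

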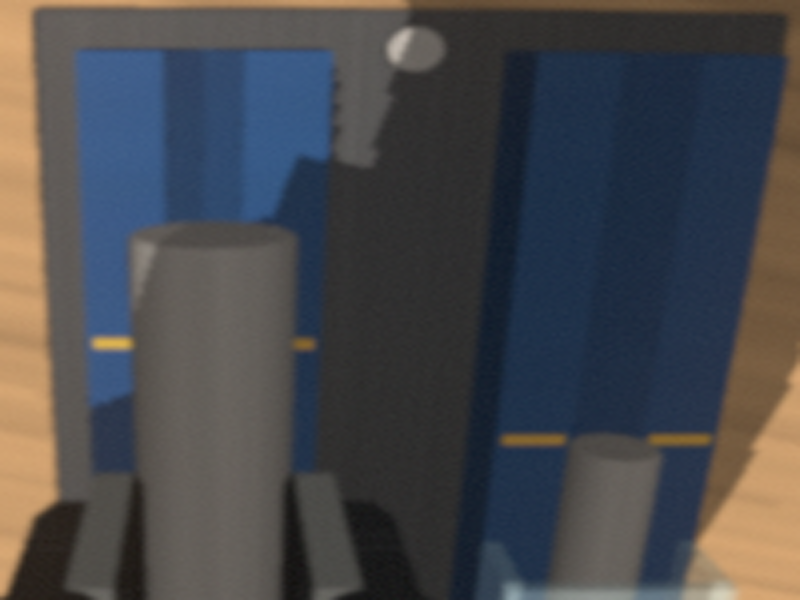

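Emit:
{"method": "step_arm", "body": {"motion": [{"claw": 12,"offset": [0,-0.025,0.1],"twist": 0.002},{"claw": 12,"offset": [0,0,0.3],"twist": 0},{"claw": 12,"offset": [0,0,0.3],"twist": 0},{"claw": 12,"offset": [0,0,0.2],"twist": 0},{"claw": 12,"offset": [0,0,0],"twist": 0}]}}

```text
time_s: 7.4
eef_pos: [0.5334, 0.1356, 0.0653]
ee_rot: [-180.0, -0.3, -164.6]
contact_force: [-0.6, -1.1, -1.6]
gripper_width: 0.205
```

```bash
python3 look.py w6; python3 - <<'E'
from cell import eyes
import cv2,numpy as np
d=eyes.camera('side')[:,:,::-1]; s=eyes.camera('scene')[:,:,::-1]
f=lambda im,x,y,w,h:cv2.resize(im[y:y+h,x:x+w],(400,300),interpolation=cv2.INTER_CUBIC)
w=cv2.imread('pics/w6.png')
cv2.imwrite('pics/c6.png',np.vstack([np.hstack([f(d,222,270,140,105),f(s,362,133,100,75)]),np.hstack([f(w,240,80,240,180),f(w,240,180,240,180)])]))
E
```

```text
[0.53335354 0.13556818 0.06534024] [-179.98291496   -0.29448084 -164.57650926] [ 9.43739199e+00  3.31636682e+01  1.01437459e+02 -6.66633370e-02
  4.56899859e+01 -9.59394544e+01] 7.4
```

View pics/c6.png

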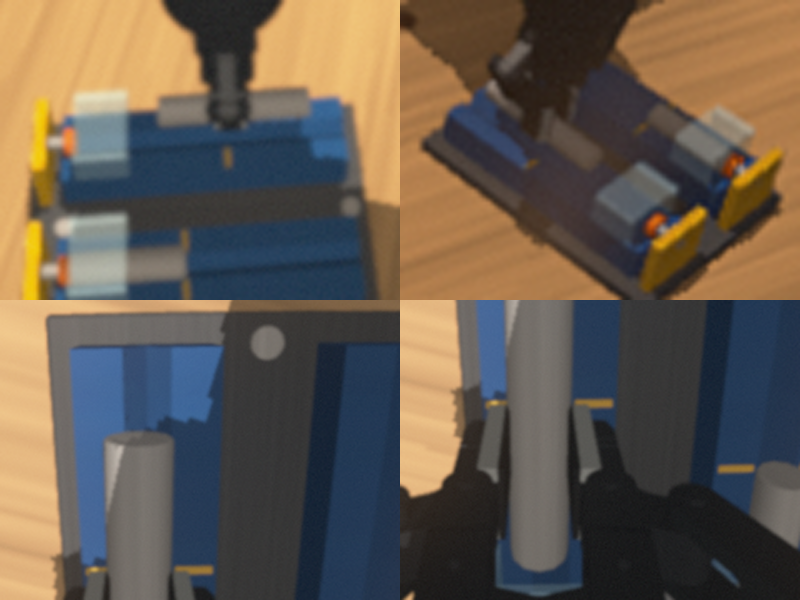

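```bash
cat > groove.py <<'E'
import sys
from h import *
import pickle
n=sys.argv[1]
o,c=pickle.load(open(f'pics/{n}.pkl','rb')); T=toolT(o,c); Tt=T@np.linalg.inv(c['T_tool_cam']); Ti=np.linalg.inv(Tt)
im=cv2.imread(f'pics/{n}.png').astype(int); b=im[:,:,0]-im[:,:,2]; g=im.sum(2)
for v in map(int,sys.argv[2].split(',')):
    row=b[v,250:400]; 
    w=np.where(row>25)[0]; l=250+w[0]
    # right edge: contiguous end of blue
    k=w[np.where(np.diff(w)>4)[0]] 
    r=251+(k[0] if len(k) else w[-1])
    X=[(Ti@np.r_[onz(ray(c,(u,v),T),.04),1])[:2] for u in (l,r)]
    print(v,l,r,X[0].round(4),X[1].round(4),'mid y',((X[0]+X[1])/2)[1].round(4),'w',(X[1]-X[0])[1].round(4))
for v in map(int,sys.argv[3].split(',')):
    row=abs(b[v,250:400]); s=g[v,250:400]
    w=np.where(row<22)[0]; w=w[(w>20)&(w<120)]
    print('pin',v,250+w[0],251+w[-1], b[v,280:370:3])
E
python3 groove.py w6 108,112,118,124,130 150,160,170
```

```text
108 286 375 [ 0.0774 -0.0206] [0.0775 0.0276] mid y 0.0035 w 0.0482
112 282 374 [ 0.0753 -0.0228] [0.0754 0.0271] mid y 0.0022 w 0.05
118 282 374 [ 0.0722 -0.023 ] [0.0722 0.0273] mid y 0.0022 w 0.0503
124 282 374 [ 0.0689 -0.0231] [0.069  0.0275] mid y 0.0022 w 0.0505
130 282 374 [ 0.0657 -0.0232] [0.0658 0.0276] mid y 0.0022 w 0.0508
pin 150 273 284 [-10  21  86  86  85  85  88  88  89  90  91  87  56  61  61  64  67  73
  74  69  51  74  88  92  87  77  87  91  70  49]
pin 160 273 341 [-8  5 82 82 84 85 85 87 74 41 19  2 -4 -7 -8 -6 -4 -4  0  7 19 45 49 47
 48 48 50 51 48 50]
pin 170 274 345 [ -9  -3  73  82  83  84  84  55 -15 -15 -17 -14 -10 -10 -10 -11  -9  -9
  -9  -9  -8   0  48  47  47  47  48  47  49  49]
```

Emit:
{"method": "step_arm", "body": {"motion": [{"claw": 12,"offset": [0,0.035,0],"twist": -0.001},{"claw": 12,"offset": [0,0,0],"twist": 0},{"claw": 12,"offset": [0,0,0],"twist": 0},{"claw": 12,"offset": [0,0,0.05],"twist": 0},{"claw": 12,"offset": [0,0,0.03],"twist": 0}]}}

```text
time_s: 8.05
eef_pos: [0.536, 0.1394, 0.0646]
ee_rot: [-179.9, 0.3, -164.2]
contact_force: [-0.5, -0.0, -2.3]
gripper_width: 0.205
```

```bash
python3 look.py w7;python3 groove.py w7 108,112,118,124,130 150,160,170
```

```text
[0.53598518 0.13938578 0.06455514] [-179.92475623    0.28401644 -164.15653256] [ 9.78228428e+00  3.33023942e+01  1.01326758e+02 -6.33157635e-02
  4.50804915e+01 -9.60164022e+01] 8.05
108 277 371 [ 0.0775 -0.0252] [0.0776 0.0252] mid y -0.0 w 0.0504
112 277 371 [ 0.0754 -0.0253] [0.0755 0.0253] mid y -0.0 w 0.0506
118 277 370 [ 0.0723 -0.0255] [0.0723 0.0249] mid y -0.0003 w 0.0504
124 277 370 [ 0.0691 -0.0256] [0.0691 0.0251] mid y -0.0003 w 0.0507
130 278 370 [ 0.0658 -0.0252] [0.0659 0.0252] mid y 0.0 w 0.0504
pin 150 271 370 [74 84 85 86 85 86 87 88 89 88 69 63 65 64 65 73 74 74 46 43 49 47 49 48
 53 54 50 49 50 50]
pin 160 271 370 [60 85 84 85 86 86 88 88 75 42 10 -3 -5 -4 -6 -3 -4 -3 -1  7 26 47 50 51
 51 50 49 49 50 46]
pin 170 271 370 [ 43  82  83  83  83  84  85  52 -15 -16 -17 -19 -10 -10 -11 -10 -11  -8
  -9  -9  -7   1  49  50  48  50  49  49  49  42]
```

Emit:
{"method": "step_arm", "body": {"motion": [{"claw": 12,"offset": [0,0.01,0.06],"twist": 0},{"claw": 12,"offset": [0,0,0.06],"twist": 0},{"claw": 12,"offset": [0,0,0.06],"twist": 0},{"claw": 12,"offset": [0,0,0],"twist": 0},{"claw": 12,"offset": [0,0,0],"twist": 0}]}}

```text
time_s: 8.6
eef_pos: [0.5353, 0.1401, 0.0478]
ee_rot: [-179.9, 0.2, -164.2]
contact_force: [1.1, -0.1, -0.4]
gripper_width: 0.205
```

```bash
python3 look.py w8;python3 groove.py w8 112,118,124,130,136 150,160,170;python3 - <<'E'
from cell import eyes
import cv2,numpy as np
d=eyes.camera('side')[:,:,::-1]
f=lambda im,x,y,w,h:cv2.resize(im[y:y+h,x:x+w],(400,300),interpolation=cv2.INTER_CUBIC)
w=cv2.imread('pics/w8.png')
cv2.imwrite('pics/c8.png',np.hstack([f(d,222,270,140,105),f(w,240,80,240,180)]))
E
```

```text
[0.53530775 0.14009424 0.04776594] [-179.93506124    0.18404066 -164.16149267] [ 9.86708738e+00  3.49010715e+01  1.01621163e+02 -6.62717284e-02
  4.32879869e+01 -9.59231506e+01] 8.6
112 270 375 [ 0.0764 -0.0263] [0.0765 0.0247] mid y -0.0008 w 0.0509
118 270 374 [ 0.0736 -0.0264] [0.0736 0.0243] mid y -0.001 w 0.0507
124 270 373 [ 0.0707 -0.0266] [0.0708 0.024 ] mid y -0.0013 w 0.0505
130 271 373 [ 0.0678 -0.0262] [0.0678 0.0241] mid y -0.001 w 0.0503
136 271 373 [ 0.0648 -0.0264] [0.0649 0.0243] mid y -0.001 w 0.0506
pin 150 271 272 [90 89 92 93 91 94 93 96 95 63 65 66 66 66 72 77 78 78 77 77 93 96 96 96
 97 96 96 89 53 52]
pin 160 271 340 [87 88 88 90 91 91 91 93 79 30  7 -4 -4 -5 -7 -5 -2 -2 -1  8 28 49 52 52
 51 51 50 53 50 51]
pin 170 271 345 [ 86  87  89  89  90  91  92  56 -14 -15 -19 -20 -15 -11 -10 -10 -10 -10
 -11  -8  -7  -1  52  52  50  53  52  53  52  52]
```

View pics/c8.png

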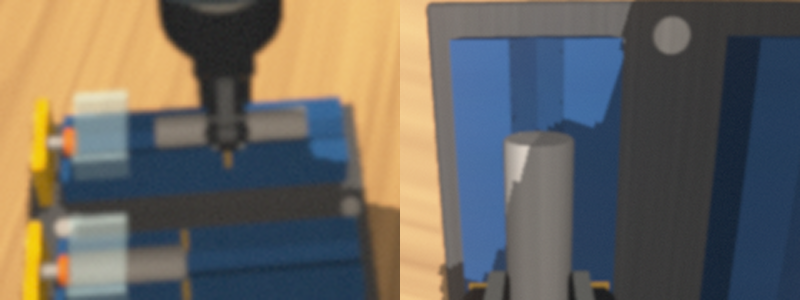

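Emit:
{"method": "step_arm", "body": {"motion": [{"claw": 12,"offset": [0,0,0.015],"twist": 0},{"claw": 12,"offset": [0,0,0.015],"twist": 0},{"claw": 12,"offset": [0,0,0.015],"twist": 0},{"claw": 12,"offset": [0,0,0],"twist": 0},{"claw": 12,"offset": [0,0,0],"twist": 0}]}}

```text
time_s: 9.2
eef_pos: [0.5356, 0.1401, 0.0445]
ee_rot: [-179.9, 0.2, -164.2]
contact_force: [0.3, 0.5, -1.7]
gripper_width: 0.203
```

Emit:
{"method": "step_arm", "body": {"motion": [{"claw": 12,"offset": [0,0,0.01],"twist": 0},{"claw": 12,"offset": [0,0,0.01],"twist": 0},{"claw": 12,"offset": [0,0,0],"twist": 0},{"claw": 12,"offset": [0,0,0],"twist": 0},{"claw": 12,"offset": [0,0,0],"twist": 0}]}}

```text
time_s: 9.7
eef_pos: [0.5358, 0.1403, 0.0432]
ee_rot: [-179.9, 0.3, -164.2]
contact_force: [-1.3, -0.1, -2.1]
gripper_width: 0.203
```

Emit:
{"method": "step_arm", "body": {"motion": [{"claw": 12,"offset": [0,0,0.01],"twist": 0},{"claw": 12,"offset": [0,0,0.01],"twist": 0},{"claw": 12,"offset": [0,0,0],"twist": 0},{"claw": 12,"offset": [0,0,0],"twist": 0},{"claw": 12,"offset": [0,0,0],"twist": 0}]}}

```text
time_s: 10.2
eef_pos: [0.5359, 0.1404, 0.0431]
ee_rot: [-179.9, 0.3, -164.1]
contact_force: [-0.9, 0.2, 0.4]
gripper_width: 0.2
```

Emit:
{"method": "step_arm", "body": {"motion": [{"claw": 20,"offset": [0,0,0],"twist": 0},{"claw": 26,"offset": [0,0,0],"twist": 0},{"claw": 34,"offset": [0,0,0],"twist": 0},{"claw": 40,"offset": [0,0,0],"twist": 0},{"claw": 40,"offset": [0,0,0],"twist": 0}]}}

```text
time_s: 10.7
eef_pos: [0.5364, 0.1403, 0.043]
ee_rot: [-179.9, 0.3, -164.1]
contact_force: [0.4, -0.3, -0.7]
gripper_width: 0.469
```

```bash
python3 look.py w9;python3 groove.py w9 118,124,130 150,160,170;python3 - <<'E'
from cell import eyes
import cv2,numpy as np
d=eyes.camera('side')[:,:,::-1]
f=lambda im,x,y,w,h:cv2.resize(im[y:y+h,x:x+w],(400,300),interpolation=cv2.INTER_CUBIC)
w=cv2.imread('pics/w9.png')
cv2.imwrite('pics/c9.png',np.hstack([f(d,222,270,140,105),f(w,220,80,320,240)]))
E
```

```text
[0.53638595 0.14027195 0.04301379] [-179.9098245     0.33862401 -164.13286929] [ 9.87033350e+00  3.53903125e+01  1.01632432e+02 -8.01819373e-02
  4.26310918e+01 -9.59377025e+01] 10.7
118 269 376 [ 0.074 -0.026] [0.074  0.0245] mid y -0.0008 w 0.0505
124 269 375 [ 0.0712 -0.0262] [0.0712 0.0241] mid y -0.001 w 0.0503
130 269 375 [ 0.0683 -0.0263] [0.0684 0.0243] mid y -0.001 w 0.0506Traceback (most recent call last):
  File "groove.py", line 18, in <module>
    print('pin',v,250+w[0],251+w[-1], b[v,280:370:3])
                      ~^^^
IndexError: index 0 is out of bounds for axis 0 with size 0
```

View pics/c9.png

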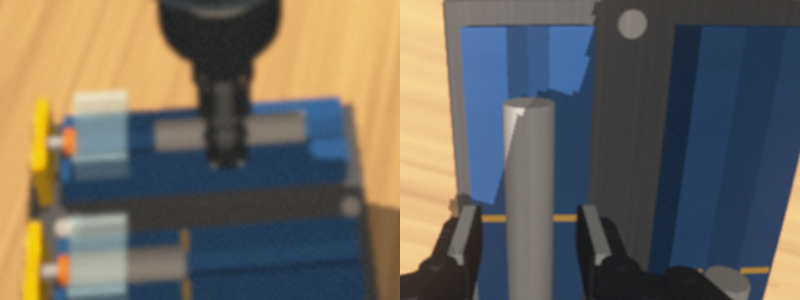

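Emit:
{"method": "step_arm", "body": {"motion": [{"claw": 42,"offset": [0,0,-0.1],"twist": 0},{"claw": 42,"offset": [0,0,-0.25],"twist": 0},{"claw": 42,"offset": [0.1,0,-0.1],"twist": 0},{"claw": 20,"offset": [0.4,0,0],"twist": 0},{"claw": 0,"offset": [0.4,0,0],"twist": 0}], "force": 40}}

```text
time_s: 11.3
eef_pos: [0.467, 0.1205, 0.0813]
ee_rot: [-179.9, 0.5, -164.1]
contact_force: [0.9, 0.1, -0.6]
gripper_width: 0.159
```

Emit:
{"method": "step_arm", "body": {"motion": [{"claw": 0,"offset": [0.1,0,0],"twist": 0},{"claw": 0,"offset": [0,0,0],"twist": 0},{"claw": 0,"offset": [0,0,0],"twist": 0},{"claw": 0,"offset": [0,0,0],"twist": 0},{"claw": 0,"offset": [0,0,0],"twist": 0}]}}

```text
time_s: 11.8
eef_pos: [0.4577, 0.1179, 0.0821]
ee_rot: [-179.9, 0.6, -164.1]
contact_force: [0.3, 0.5, -0.4]
gripper_width: -0.003
```

```bash
python3 look.py w10;python3 - <<'E'
from cell import eyes
import cv2,numpy as np
d=eyes.camera('side')[:,:,::-1]
f=lambda im,x,y,w,h:cv2.resize(im[y:y+h,x:x+w],(400,300),interpolation=cv2.INTER_CUBIC)
w=cv2.imread('pics/w10.png')
cv2.imwrite('pics/d10.png',d)
cv2.imwrite('pics/c10.png',np.hstack([f(d,222,270,140,105),f(w,160,160,320,240)]))
E
```

```text
[0.45768465 0.11785956 0.08205164] [-179.8814864     0.576792   -164.12818621] [ 8.82062773e+00  2.50078521e+01  1.13166002e+02 -7.10157568e-02
  4.12391907e+01 -9.69974280e+01] 11.8
```

View pics/c10.png

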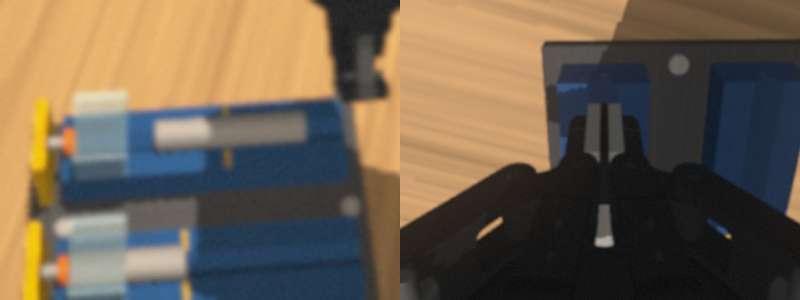

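Emit:
{"method": "step_arm", "body": {"motion": [{"claw": 0,"offset": [0,0,0.15],"twist": 0},{"claw": 0,"offset": [0,0,0.15],"twist": 0},{"claw": 0,"offset": [0,0,0.15],"twist": 0},{"claw": 0,"offset": [0,0,0],"twist": 0},{"claw": 0,"offset": [0,0,0],"twist": 0}]}}

```text
time_s: 12.4
eef_pos: [0.4576, 0.1179, 0.0414]
ee_rot: [-179.9, 0.4, -164.1]
contact_force: [0.2, -0.2, 0.9]
gripper_width: 0.0
```

```bash
python3 - <<'E'
from h import *
from cell import eyes
D=eyes.get_calibration('side')
q=lambda u,v,z:onz(ray(D,(222+.35*u,270+.35*v)),z)
H=q(156,134,.048);Tl=q(305,127,.048);Lm=(q(224,112,.04)+q(229,160,.04))/2
a=np.array([np.cos(np.radians(16)),np.sin(np.radians(16)),0])
print(H,Tl,Lm,(H-Lm)@a,(Tl-Lm)@a, 'buffer', (q(68,140,.046)-Lm)@a)
E
```

```text
[0.57951913 0.15212479 0.048     ] [0.48328408 0.12670681 0.048     ] [0.53462333 0.13910224 0.04      ] 0.046746114426691236 -0.052767097851418206 buffer 0.10532544767516767
```

Emit:
{"method": "step_arm", "body": {"motion": [{"claw": 0,"offset": [-0.03,0,-0.025],"twist": 0},{"claw": 0,"offset": [-0.04,0,0],"twist": 0},{"claw": 0,"offset": [-0.04,0,0],"twist": 0},{"claw": 0,"offset": [-0.03,0,0],"twist": 0},{"claw": 0,"offset": [-0.03,0,0],"twist": 0}]}}

```text
time_s: 12.9
eef_pos: [0.4724, 0.122, 0.0447]
ee_rot: [-179.9, 0.5, -164.1]
contact_force: [-0.4, 0.2, -0.1]
gripper_width: -0.001
```

Emit:
{"method": "step_arm", "body": {"motion": [{"claw": 0,"offset": [-0.03,0,0],"twist": 0},{"claw": 0,"offset": [-0.03,0,0],"twist": 0},{"claw": 0,"offset": [-0.03,0,0],"twist": 0},{"claw": 0,"offset": [-0.03,0,0],"twist": 0},{"claw": 0,"offset": [-0.03,0,0],"twist": 0}]}}

```text
time_s: 13.4
eef_pos: [0.4833, 0.1253, 0.0445]
ee_rot: [-179.9, 0.3, -164.1]
contact_force: [-2.8, -0.5, 2.6]
gripper_width: -0.001
```

Emit:
{"method": "step_arm", "body": {"motion": [{"claw": 0,"offset": [-0.045,0,0],"twist": 0},{"claw": 0,"offset": [-0.045,0,0],"twist": 0},{"claw": 0,"offset": [-0.045,0,0],"twist": 0},{"claw": 0,"offset": [-0.045,0,0],"twist": 0},{"claw": 0,"offset": [-0.045,0,0],"twist": 0}]}}

```text
time_s: 13.9
eef_pos: [0.502, 0.1308, 0.0446]
ee_rot: [-179.9, 0.3, -164.1]
contact_force: [-1.6, -0.2, 1.7]
gripper_width: 0.004
```

Emit:
{"method": "step_arm", "body": {"motion": [{"claw": 0,"offset": [-0.04,0,0],"twist": 0},{"claw": 0,"offset": [-0.04,0,0],"twist": 0},{"claw": 0,"offset": [-0.03,0,0],"twist": 0},{"claw": 0,"offset": [0,0,0],"twist": 0},{"claw": 0,"offset": [0,0,0],"twist": 0}]}}

```text
time_s: 14.4
eef_pos: [0.512, 0.1336, 0.0446]
ee_rot: [-179.9, 0.4, -164.1]
contact_force: [-3.1, -0.1, 1.5]
gripper_width: 0.003
```

```bash
python3 look.py w11;python3 - <<'E'
from cell import eyes
import cv2,numpy as np
d=eyes.camera('side')[:,:,::-1]
s=eyes.camera('scene')[:,:,::-1]
f=lambda im,x,y,w,h:cv2.resize(im[y:y+h,x:x+w],(400,300),interpolation=cv2.INTER_CUBIC)
cv2.imwrite('pics/c11.png',np.hstack([f(d,222,270,140,105),f(s,380,140,80,60)]))
E
```

```text
[0.51200608 0.13363102 0.04457132] [-179.91621129    0.36851352 -164.11603392] [ 9.60781024e+00  3.33388610e+01  1.05489138e+02 -6.58131648e-02
  4.07965552e+01 -9.62262044e+01] 14.4
```

View pics/c11.png

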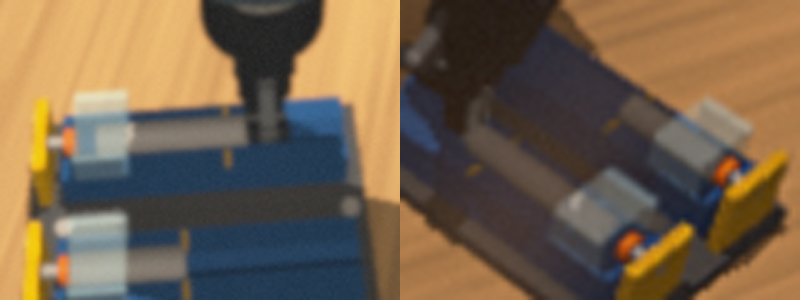

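View pics/w11.png

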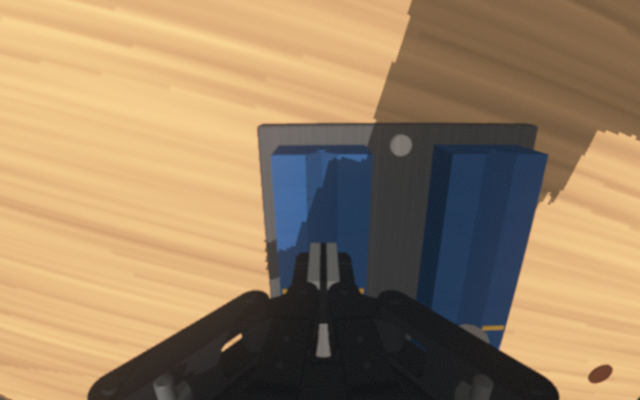

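Emit:
{"method": "step_arm", "body": {"motion": [{"claw": 0,"offset": [-0.025,0,0],"twist": 0},{"claw": 0,"offset": [-0.025,0,0],"twist": 0},{"claw": 0,"offset": [-0.025,0,0],"twist": 0},{"claw": 0,"offset": [-0.02,0,0],"twist": 0},{"claw": 0,"offset": [0,0,0],"twist": 0}]}}

```text
time_s: 15.05
eef_pos: [0.5197, 0.1359, 0.0446]
ee_rot: [-179.9, 0.4, -164.1]
contact_force: [-1.2, 0.4, -0.4]
gripper_width: 0.004
```

Emit:
{"method": "step_arm", "body": {"motion": [{"claw": 0,"offset": [-0.015,0,0],"twist": 0},{"claw": 0,"offset": [-0.015,0,0],"twist": 0},{"claw": 0,"offset": [-0.015,0,0],"twist": 0},{"claw": 0,"offset": [0,0,0],"twist": 0},{"claw": 0,"offset": [0,0,0],"twist": 0}]}}

```text
time_s: 15.55
eef_pos: [0.5234, 0.137, 0.0446]
ee_rot: [-179.9, 0.3, -164.1]
contact_force: [-2.9, -0.7, 1.4]
gripper_width: 0.002
```

```bash
python3 look.py w12;python3 - <<'E'
from cell import eyes,readout
import cv2,numpy as np
print(readout.get_obs()['contact_force'])
d=eyes.camera('side')[:,:,::-1]
cv2.imwrite('pics/c12.png',cv2.resize(d[295:340,225:325],(800,360),interpolation=cv2.INTER_CUBIC))
E
```

```text
[0.52335887 0.13696269 0.04462372] [-179.92326391    0.33924135 -164.11428902] [ 9.75415341e+00  3.42229646e+01  1.03673623e+02 -6.01550855e-02
  4.17579310e+01 -9.60865776e+01] 15.55
[-1.09652124  0.36611395  0.16280681]
```

View pics/c12.png

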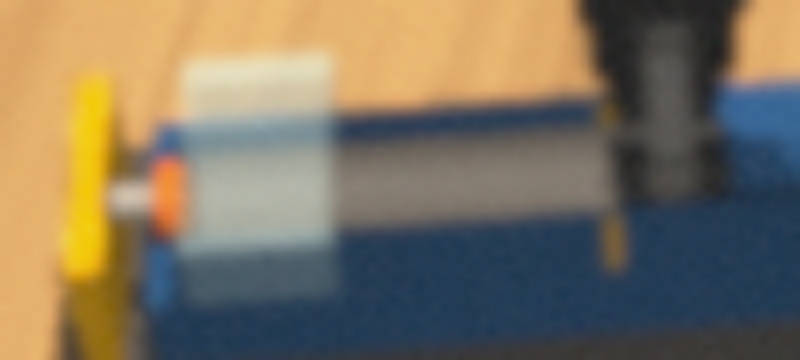

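Emit:
{"method": "step_arm", "body": {"motion": [{"claw": 0,"offset": [-0.012,0,0],"twist": 0},{"claw": 0,"offset": [-0.012,0,0],"twist": 0},{"claw": 0,"offset": [0,0,0],"twist": 0},{"claw": 0,"offset": [0,0,0],"twist": 0},{"claw": 0,"offset": [0,0,0],"twist": 0}]}}

```text
time_s: 16.15
eef_pos: [0.5253, 0.1375, 0.0446]
ee_rot: [-179.9, 0.3, -164.1]
contact_force: [-2.4, 0.7, 0.5]
gripper_width: -0.002
```

Emit:
{"method": "step_arm", "body": {"motion": [{"claw": 0,"offset": [-0.012,0,0],"twist": 0},{"claw": 0,"offset": [0,0,0],"twist": 0},{"claw": 0,"offset": [0,0,0],"twist": 0},{"claw": 0,"offset": [0,0,0],"twist": 0},{"claw": 0,"offset": [0,0,0],"twist": 0}]}}

```text
time_s: 16.65
eef_pos: [0.526, 0.1377, 0.0446]
ee_rot: [-179.9, 0.3, -164.1]
contact_force: [-2.6, 0.6, -0.2]
gripper_width: -0.0
```

```bash
python3 - <<'E'
from cell import eyes,readout
import cv2,numpy as np
o=readout.get_obs();print(o['contact_force'],o['eef_pos'])
d=eyes.camera('side')[:,:,::-1]
cv2.imwrite('pics/c13.png',cv2.resize(d[295:340,225:325],(800,360),interpolation=cv2.INTER_CUBIC))
E
```

```text
[-2.61877024  0.63137186 -0.19755716] [0.52604273 0.13772356 0.04460757]
```

View pics/c13.png

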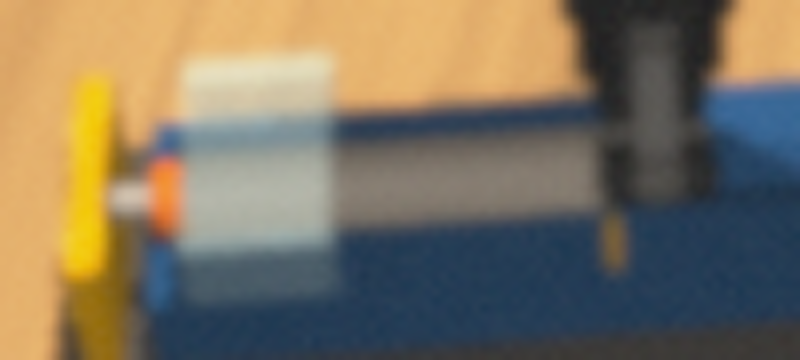

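```bash
python3 - <<'E'
from cell import eyes,readout
import cv2,numpy as np
def cen(im):
    im=im[300:330,225:262].astype(float); w=np.clip(im[:,:,2]-im[:,:,0]-90,0,None)*(im[:,:,1]<.62*im[:,:,2]); 
    return (w.sum(0)@np.arange(37))/w.sum(), w.sum()
print(cen(cv2.imread('pics/side0.png')),cen(cv2.imread('pics/d10.png')))
for _ in range(2):
    d=eyes.camera('side')[:,:,::-1]; print(cen(d)); print(readout.get_obs()['contact_force'])
E
```

```text
(np.float64(20.482722513089005), np.float64(955.0)) (np.float64(20.394594594594594), np.float64(1295.0))
(np.float64(20.122893258426966), np.float64(1424.0))
[-2.02448191  0.6584604   0.53829194]
(np.float64(20.11368909512761), np.float64(1293.0))
[-1.97190725  0.07359141  0.92416221]
```

Emit:
{"method": "step_arm", "body": {"motion": [{"claw": 0,"offset": [-0.012,0,0],"twist": 0},{"claw": 0,"offset": [-0.01,0,0],"twist": 0},{"claw": 0,"offset": [0,0,0],"twist": 0},{"claw": 0,"offset": [0,0,0],"twist": 0},{"claw": 0,"offset": [0,0,0],"twist": 0}]}}

```text
time_s: 17.3
eef_pos: [0.5265, 0.1379, 0.0445]
ee_rot: [-179.9, 0.1, -164.1]
contact_force: [-2.9, 0.7, 1.0]
gripper_width: 0.002
```

```bash
python3 - <<'E'
from cell import eyes,readout
import cv2,numpy as np
def cen(im):
    im=im[300:330,225:262].astype(float); w=np.clip(im[:,:,2]-im[:,:,0]-90,0,None)*(im[:,:,1]<.62*im[:,:,2]); 
    return (w.sum(0)@np.arange(37))/w.sum(), w.sum()
for _ in range(2):
    d=eyes.camera('side')[:,:,::-1]; print(cen(d)); print(readout.get_obs()['contact_force'])
cv2.imwrite('pics/c14.png',cv2.resize(d[295:340,225:325],(800,360),interpolation=cv2.INTER_CUBIC))
E
```

```text
(np.float64(20.098186366479048), np.float64(1599.0))
[-3.89513028 -0.96877197  2.36354334]
(np.float64(20.091650973006907), np.float64(1593.0))
[-3.58966954 -0.66286137  1.30216878]
```

View pics/c14.png

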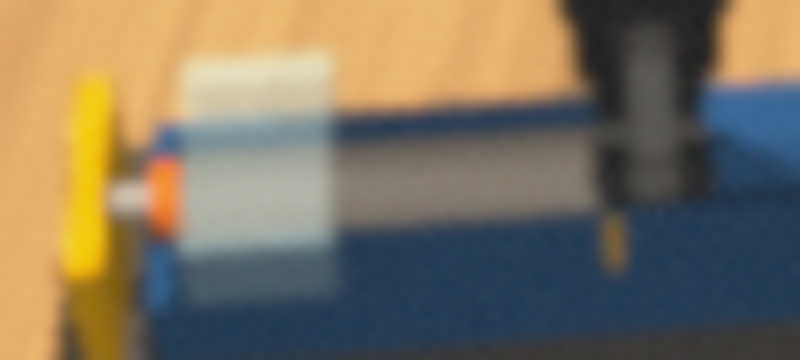

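Emit:
{"method": "step_arm", "body": {"motion": [{"claw": 0,"offset": [0.03,0,0],"twist": 0},{"claw": 0,"offset": [0.1,0,0],"twist": 0},{"claw": 0,"offset": [0.2,0,-0.1],"twist": 0},{"claw": 0,"offset": [0.2,0,-0.3],"twist": 0},{"claw": 0,"offset": [0.2,0,-0.3],"twist": 0}]}}

```text
time_s: 17.9
eef_pos: [0.4683, 0.1211, 0.0993]
ee_rot: [-179.9, 0.1, -164.1]
contact_force: [0.4, 1.0, 0.3]
gripper_width: 0.001
```

Emit:
{"method": "step_arm", "body": {"motion": [{"claw": 0,"offset": [0.1,0,-0.5],"twist": 0},{"claw": 0,"offset": [0,0,-0.3],"twist": 0},{"claw": 0,"offset": [0,0,0],"twist": 0},{"claw": 0,"offset": [0,0,0],"twist": 0},{"claw": 0,"offset": [0,0,0],"twist": 0}]}}

```text
time_s: 18.4
eef_pos: [0.4579, 0.118, 0.1669]
ee_rot: [-179.9, 0.4, -164.1]
contact_force: [-0.2, -0.5, -0.9]
gripper_width: -0.005
```

```bash
python3 look.py w15; python3 - <<'E'
from cell import eyes,readout
import cv2,numpy as np
def cen(im):
    im=im[300:330,225:262].astype(float); w=np.clip(im[:,:,2]-im[:,:,0]-90,0,None)*(im[:,:,1]<.62*im[:,:,2]); 
    return (w.sum(0)@np.arange(37))/w.sum(), w.sum()
d=eyes.camera('side')[:,:,::-1]; print(cen(d)); s=eyes.camera('scene')[:,:,::-1]
cv2.imwrite('pics/s15.png',s);cv2.imwrite('pics/d15.png',d)
w=cv2.imread('pics/w15.png')
cv2.imwrite('pics/c15.png',np.vstack([cv2.resize(d[295:340,225:325],(800,360),interpolation=cv2.INTER_CUBIC),np.hstack([cv2.resize(s[140:200,380:480],(400,240),interpolation=cv2.INTER_CUBIC),cv2.resize(w,(400,240))])]))
E
```

```text
[0.45793972 0.11801375 0.16690153] [-179.8735376     0.40658968 -164.13126305] [ 8.85075137e+00  1.68378013e+01  1.09694403e+02 -9.48984196e-02
  5.30488386e+01 -9.69607675e+01] 18.4
(np.float64(20.09443725743855), np.float64(1546.0))
```

View pics/c15.png

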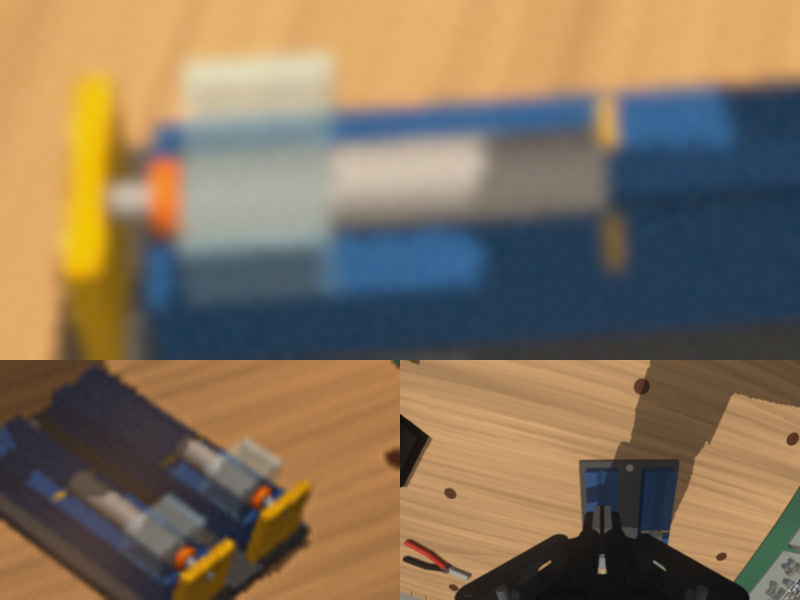

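Emit:
{"method": "step_arm", "body": {"motion": [{"claw": 0,"offset": [-0.3,0,0],"twist": 0},{"claw": 0,"offset": [-0.3,0,0],"twist": 0},{"claw": 0,"offset": [-0.1,0,0],"twist": 0},{"claw": 0,"offset": [0,0,0],"twist": 0},{"claw": 0,"offset": [0,0,0],"twist": 0}]}}

```text
time_s: 19.05
eef_pos: [0.5111, 0.1334, 0.163]
ee_rot: [-179.9, -0.1, -164.1]
contact_force: [-0.7, 0.1, 0.1]
gripper_width: 0.002
```

```bash
python3 look.py w16; python3 -c "
import cv2
w=cv2.imread('pics/w16.png');cv2.imwrite('pics/c16.png',cv2.resize(w[90:290,250:500],(750,600),interpolation=cv2.INTER_CUBIC))"
```

```text
[0.51105413 0.13335791 0.16299486] [-1.79925989e+02 -6.96222031e-02 -1.64132703e+02] [ 9.61499610e+00  2.26687572e+01  1.01652718e+02 -9.81896568e-02
  5.57397122e+01 -9.61970268e+01] 19.05
```

View pics/c16.png

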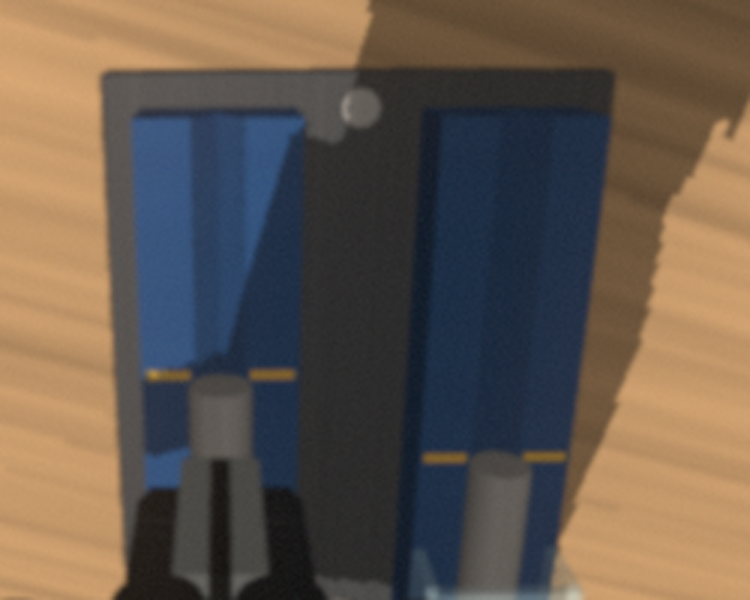

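View pics/s15.png

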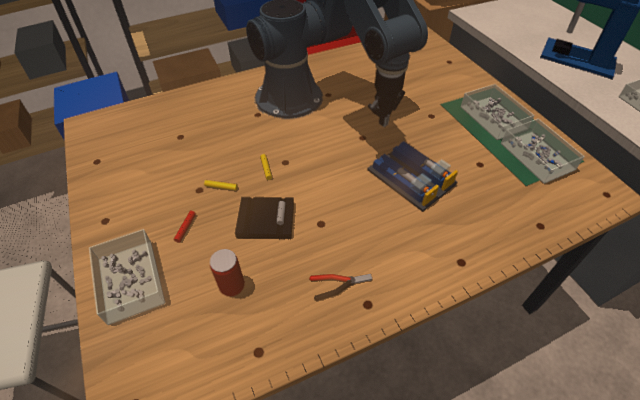

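```bash
python3 -c "
from cell import job
print(job.finish_job())"
```

```text
the job is handed in; nothing more can be done
None
```

The long pin is fully home in the empty groove, and I handed the job in at about 19 s of the 48 s allowed. No verdict came back.

**What I did:** I told the long pin from the short one by length in the wrist picture. I lifted it and lowered it into the open part of the groove, and felt it touch down with about 2.5 N. I then let go about 20 mm short of the guard. With the fingers shut I pushed it in by its tail with about 2 to 4 N, until the stop had given by about 1 mm, then backed off.

**Last checks:**
- **Long pin:** its tail sits on the yellow lines, within about 1 mm, in both the side and the wrist views. It lies along the groove, nothing is touching it, and the gripper is clear above.
- **Other items:** the spare pin, the loaded pin, the can and the pliers look unmoved.

**Checks that were off or unclear:**
- **Orange stop:** in the side view it is still about 0.3 pixel (roughly 0.5 mm) from where it started, so the spring may not have eased fully back.
- **Compared with the loaded pin:** the long pin's tail looks up to 2 mm further in relative to its lines. Part of that may be perspective.
- **Spring contact:** the force reading was too noisy to show it alone, so I also went by the pictures.
- **Sideways drift:** one lowering move drifted about 6 mm where I had asked for 2 mm. I saw it in the picture and corrected it before the pin touched the block.

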